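# Set the plate reader to its slot aperture and run the plate carriage in

## Robot

A 6-joint arm with a two-finger parallel gripper is mounted at the origin on a cart in front of the work surface, level with it; the furniture and walls round the work are solid. World frame = base frame: x ahead of the robot, y to its left, z up, the work surface at z = 0. Lengths are in mm, angles in rad, forces in N, time in s.
With the tool pointing down it reaches from about 275 to 725 mm from the base axis. Payload 15.9 kg.
Tool frame: the origin (TCP) lies at the very end of the fingers, on their centre line; the grasp point (between the pads) lies 19 mm behind it; z points along the fingers, y is the line along which they close (so a half turn about z gives the same grasp; the last joint's range is limited). The gripper opens to 85 mm and grips with 20 to 120 N. Pads are 22 mm wide; open, the fingers measure 114 mm over their backs; the gripper's body (76 mm by 85 mm) begins 54 mm behind the grasp point. The pads swing forward as they close: fully open they stand 13 mm farther back than shut.
Start: joints at [1.192, 0.213, -0.034, 1.323, 0, 1.571], TCP at [184.896, 464.542, 231.306] pointing down, gripper open.
Joint ranges: [-2.98, 2.98], [-0.74, 1.72], [-1.14, 1.35], [-2.1, 2.04], [-1.57, 1.44], [-3.14, 3.14]. Speed limits (rad/s): [1.89, 1.89, 2.39, 2.57, 3.14, 3.14].

## Interface

Orientations are given as a unit quaternion [x, y, z, w].
In Python, from cell import env gives the robot as it stands. The module is installed in compiled form; this text tells all that it offers.
- The arm moves only by the tool servo_tool, never from a script. Its argument "series" is a list of rows, each an object with "angular": the turn, a rotation vector about the world's x, y, z in degrees, a list of three; "translation": the shift along the world's x, y, z in mm, a list of three; "fingers": the opening, from 0 (shut) to 1 (fully open). In form: [{"angular": [ax, ay, az], "translation": [x, y, z], "fingers": fingers}, ...]. A call has 1 to 12 rows; each row shifts and turns the commanded pose from where the row before left it; what a row does not reach is not made up. A row lasts 1/12 s, in which the tool goes at most 41.7 mm and 7.16 degrees, less where a joint would pass 70% of its speed; a pose out of reach is approached as far as the arm can. A call with a gripper value outside its range is refused whole. The fingers move at their own pace and stop on an object; the grip force is fixed at half the most. Time passes only in rows, so rows that do not move let the fingers close. It gives the time, the measured TCP pose, the force and the opening at its end, in the units of the state.
- env.get_state(): the state, without advancing time (a new reading comes with each control period).
- env.grab_frame(name): name is "scene" or "top" or "wrist"; returns (picture, depth): 400x640x3 uint8, red, green, blue; 400x640 float32, mm along the optical axis (not along the pixel's ray), 0 where there is no reading.
- env.camera_params(name): a dict with "K" (3x3 intrinsics, pixels), "k1" (the pictures are not rectified: a ray, as slopes to the right and down, at radius r is drawn at 1 + k1 r^2 times it, then the intrinsics apply), "extrinsics" (4x4, takes a point from world to camera coordinates); the wrist camera has in their place "mount" (4x4, takes a point from camera to tool coordinates, whose origin is the TCP and whose axes are the flange's). Camera axes: x right, y up, looking along -z (the intrinsics and any distortion apply to the point x, -y, -z); pixel columns grow to the right and rows downward; lengths in mm; the calibration is good to about 2 mm. A picture is of the moment at which its call begins: read the wrist's pose just before it. camera_params takes no time and is no camera call.
- env.job_done(): hands the job in, once; it reports no verdict.
The state is a dict: "t": time; "q": joint angles; "dq": joint speeds; "effort": joint torques, N m; "tool_pos": TCP position; "orientation": TCP orientation; "contact_force": force on the tool from outside, world axes, zero at the start; "torque": the same for the moment, N m; "opening": finger opening in mm.
Only numpy, scipy, OpenCV 4.12 (cv2) and the standard library are available. Lean on these libraries where they do the work, as an engineer would, in place of code of your own. Each camera call takes 0.05 s, during which the arm holds its last target. There are 200 camera calls.

## Task

Get the plate reader ready to scan the plate: push the lugs on the rim of its black turret with a fingertip to step it round until the long-slot aperture clicks into place under the lamp head, and push the plate carriage fully home by its finger plate. Only push, do not pinch the lugs or the finger plate; do not shift or lift the reader, and leave the loose glassware and tools around it where they are.

Things in the scene. Friction and masses are not known exactly. Their poses are not given: they have to be found in the camera images.
- stand: Plate reader standing loose on rubber feet, about 7 kg. Origin on the surface below the turret axis; its x points to the rear column, y to its left, z up; the operator's side is -x. Grey base 156 mm wide, x -160 to +120 mm, 24 mm high; white arm 40 mm wide above the turret from x -22 mm back (top 154 mm); lamp head 55 mm across on the light axis, top 221 mm; column at x 105 mm, top 202 mm.
- turret_axis (a point): Centre of the turret, a level black disc 130 mm across and 8 mm thick, on its upright axis, 116 mm above the surface. When clicked in, two lugs always face the operator, 30 degrees either side of the stand's -x; pushing one of them sideways into the other's place is one step.
- light_axis (a point): Point on the lamp's upright light axis at turret height, 42 mm behind the turret axis (stand +x). The aperture standing here is in use; seen from above it is hidden by the arm.
- slot_aperture (a point): Centre of the long-slot aperture (26 x 6 mm, long side along the rim), 42 mm from the turret axis; turns with the disc. Anticlockwise from it seen from above, at 60 degrees each: 9 mm round hole, 18 mm square, 25 mm round hole, blank, pair of 8 mm holes.
- lug (a point): Centre of one of the six like lugs (76 mm from the turret axis), the one 30 degrees anticlockwise of the slot; the others follow every 60 degrees. Each sticks out of the rim to 93 mm from the axis, is 12 mm wide with straight sides, and reaches from 110 to 122 mm above the surface.
- turret (a joint): Angle of the turret, rad, growing anticlockwise seen from above; at 0 and plus or minus 2 pi the slot is under the lamp. It turns both ways, over a whole turn, and clicks in at multiples of pi/3: a detent (about 1 N at the lugs) draws it to the nearest when let go, though it may be found balanced half-way between two. At the start the slot is one to three clicks away.
- carriage (a joint): How far the plate carriage is pulled out towards the stand's -x, in m: 0 fully home against its stop, up to 0.075. It slides with about 2 N and stays where it is left.
- finger_plate (a point): Middle of the outer (stand -x) face of the carriage's upturned finger plate, 50 mm above the surface. The plate is 64 mm wide, 5 mm thick, from 14 to 58 mm above the surface; at home its outer face is 166 mm in front of the turret axis. Push it towards the stand's +x. Moves with the carriage.
- vial_1: Screw-cap sample vial standing to the left of the carriage, 24 mm across, 58 mm high, loose; origin at the centre of its underside.
- vial_2: Screw-cap sample vial standing to the right of the carriage, 24 mm across, 58 mm high, loose; origin at the centre of its underside.
- erlenmeyer: Conical flask, 68 mm across, 137 mm high, standing loose to the right; origin at the centre of its underside.
- micropipette: Micropipette lying loose at the right front, 226 x 42 x 32 mm; origin at the centre of its underside.
- marker_1: Marker pen lying loose at the left front, 130 x 14 x 16 mm; origin at the centre of its underside.

How it is judged (in metres and radians):
At the end, for the whole second after the job is handed in: The centre of the slot aperture is within 3 mm of the light axis seen from above (turret clicked in and at rest) and the carriage is within 3 mm of its home stop (horizontal distance between slot_aperture and light_axis below 0.003 m and velocity of joint turret between -0.05 and 0.05 rad/s and value of joint carriage below 0.003 m); the robot touches nothing.
It fails at once if the reader is shifted by more than 12 mm, lifted or tipped (distance of stand from where it was at the start of the episode above 0.012 m or angle between stand's own z axis and vertical above 0.05 rad).
It fails at once if a vial, the flask, the micropipette or the marker is moved by more than 15 mm, lifted or knocked over (distance of any of vial_1, vial_2, erlenmeyer, micropipette, marker_1 from where it was at the start of the episode above 0.015 m or angle between any of vial_1, vial_2, erlenmeyer's own z axis and vertical above 0.5 rad).
It fails at once if a lug or the finger plate is pinched (pressed on both sides at once) instead of pushed ((contact force between the fingers and turret_c1 above 3 N and contact force between the fingers and turret_c2 above 3 N) or (contact force between the fingers and turret_c3 above 3 N and contact force between the fingers and turret_c4 above 3 N) or (contact force between the fingers and turret_c5 above 3 N and contact force between the fingers and turret_c6 above 3 N) or (contact force between the fingers and turret_c7 above 3 N and contact force between the fingers and turret_c8 above 3 N) or (contact force between the fingers and turret_c9 above 3 N and contact force between the fingers and turret_c10 above 3 N) or (contact force between the fingers and turret_c11 above 3 N and contact force between the fingers and turret_c12 above 3 N) or (contact force between the fingers and carriage_c2 above 3 N and contact force between the fingers and carriage_c3 above 3 N)).
It also fails if it takes over 67 s, if anything falls off the work surface, if the arm or the gripper's body presses on something with over 40 N, if the wrist force passes 120 N, or if a joint passes its speed limit or range.

## Working session

There is one attempt and no reset: what is moved stays moved. The work goes in short steps, Python scripts to look and compute and a tool call to move; the robot and the scene stay as the last step left them, time stands still between calls to the robot, and variables do not carry over. Pictures are saved under pics/ and viewed, on a budget of 10 in all, crops included, one or two more only if the job needs it, and the job is handed in when it is done.

Besides the shell and the picture viewer there is one more tool, called after ">>>" by a JSON object that holds its "op" and its "data", one argument or row to a line. servo_tool: Moves the arm, as the interface text tells. Its arguments: {"type":"object","properties":{"series":{"type":"array","items":{"type":"object","properties":{"angular":{"type":"array","items":{"type":"number"}},"translation":{"type":"array","items":{"type":"number"}},"fingers":{"type":"number"}}}}},"required":["series"]}

```bash
mkdir -p pics; cat > h.py <<'E'
import numpy as np, cv2
from cell import env
def save(name,fn):
    im,d=env.grab_frame(name); cv2.imwrite('pics/'+fn+'.png',im[:,:,::-1]); np.save('pics/'+fn+'.npy',d); return im,d
def cam(name):
    p=env.camera_params(name); return np.array(p['K']),p['k1'],np.array(p['extrinsics'])
def rays(name,uv):
    K,k1,E=cam(name); uv=np.asarray(uv,float).reshape(-1,2)
    x=np.c_[(uv[:,0]-K[0,2])/K[0,0],(uv[:,1]-K[1,2])/K[1,1]]; y=x.copy()
    for _ in range(20): y=x/(1+k1*(y**2).sum(1,keepdims=True))
    d=np.c_[y[:,0],-y[:,1],-np.ones(len(y))]
    R=E[:3,:3]; return -R.T@E[:3,3], d@R
def onplane(name,uv,z):
    o,d=rays(name,uv); return o+d*((z-o[2])/d[:,2])[:,None]
def bydepth(name,uv,dep):
    o,d=rays(name,uv); return o+d*np.asarray(dep)[:,None]
def proj(name,P):
    K,k1,E=cam(name); P=np.asarray(P,float).reshape(-1,3); c=P@E[:3,:3].T+E[:3,3]
    s=np.c_[c[:,0],-c[:,1]]/-c[:,2:]; s=s*(1+k1*(s**2).sum(1,keepdims=True))
    return np.c_[s[:,0]*K[0,0]+K[0,2],s[:,1]*K[1,1]+K[1,2]]
E
python3 - <<'E'
from h import *
save('top','top0');save('scene','scene0')
for n in('top','scene'):
    o,d=rays(n,[[320,200]]);print(n,o.round(),d.round(2))
s=env.get_state();print(s['t'],s['orientation'],s['tool_pos'])
E
```

```text
top [ 498.  -17. 1036.] [[ 0.05 -0.   -1.  ]]
scene [-133. -429.  711.] [[ 0.67  0.41 -0.62]]
0.1 [ 1.88258869e-01  9.82119320e-01 -4.79822706e-04 -9.49559041e-05] [184.78763955 464.29765327 230.89189662]
```

View pics/top0.png

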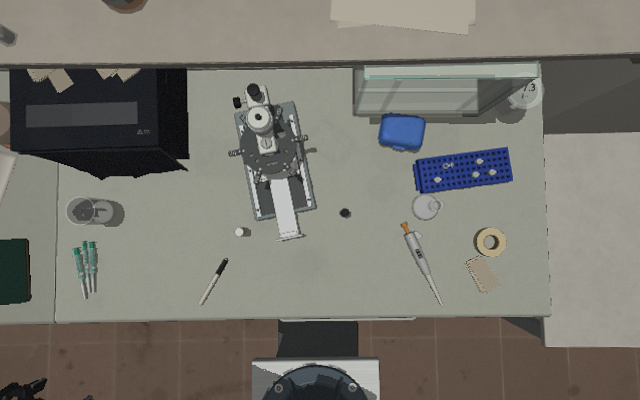

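View pics/scene0.png

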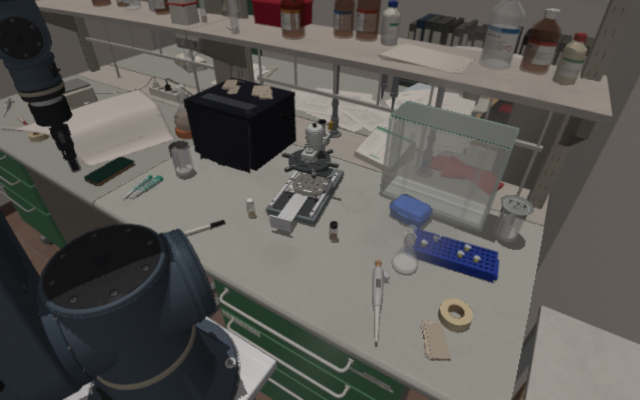

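The top view shows the reader at about (272,150), with the finger plate near (289,238), vials at (242,231) and (345,212), the marker near (213,282) and the pipette at (420,262). The scene view agrees. I'll enlarge the reader.

```bash
python3 - <<'E'
from h import *
im=cv2.imread('pics/top0.png')
c=im[75:250,220:360]; cv2.imwrite('pics/c0.png',cv2.resize(c,None,fx=3.4*1.2,fy=3.4,interpolation=cv2.INTER_CUBIC) if 0 else cv2.resize(c,None,fx=3.4,fy=3.4,interpolation=cv2.INTER_CUBIC))
d=np.load('pics/top0.npy')
vv,uu=np.mgrid[75:250,220:330]
P=bydepth('top',np.c_[uu.ravel(),vv.ravel()],d[75:250,220:330].ravel()).reshape(vv.shape+(3,))
z=P[...,2]
def comp(lo,hi,nm):
    m=((z>lo)&(z<hi)).astype(np.uint8); n,l,s,c=cv2.connectedComponentsWithStats(m)
    for i in range(1,n):
        if s[i,4]>8:
            q=P[l==i]; print(nm,s[i],q.mean(0).round(1), cv2.minAreaRect(q[:,:2].astype(np.float32)))
comp(214,230,'head');comp(195,209,'col');comp(105,128,'turret');comp(18,30,'base');comp(45,62,'plate/vial')
p=env.camera_params('wrist');print(p)
E
```

```text
head [35 38  6  6 30] [715.2 107.2 220.1] ((715.4530639648438, 107.82428741455078), (10.227669715881348, 10.32368278503418), 41.10787582397461)
col [ 27   8  13  13 127] [776.4 119.5 201.8] ((777.1121826171875, 119.52476501464844), (25.380565643310547, 24.501453399658203), 9.473956108093262)
col [ 27  30  25  28 140] [705.9  99.7 204.3] ((712.7144775390625, 103.70246124267578), (44.72177505493164, 56.4296875), 66.14588928222656)
col [26 34  5 13 20] [718.8 130.7 205.9] ((720.9566650390625, 129.770751953125), (7.711345195770264, 26.265756607055664), 79.18086242675781)
turret [   8   32   80   78 2119] [663.9  98.  120.1] ((673.0289306640625, 99.4388656616211), (162.5518035888672, 186.3680877685547), 71.74610900878906)
base [ 53  26  28  36 393] [770.   60.5  23.9] ((755.979248046875, 66.48973083496094), (94.58019256591797, 57.55205535888672), 10.497513771057129)
base [ 14  35  15  33 171] [753.9 182.4  23.7] ((743.3269653320312, 183.90328979492188), (34.71786880493164, 83.34274291992188), 81.31957244873047)
base [57 55  7  4 14] [726.3  79.3  25.4] ((726.4384155273438, 80.562591552734
[... 808 characters left out ...]
6875)
plate/vial [ 56 159  26   8  58] [459.7  59.9  56.8] ((459.740478515625, 59.32927703857422), (4.981903553009033, 62.195865631103516), 11.001405715942383)
{'K': array([[288.31406139,   0.        , 322.52803249],
       [  0.        , 288.31406139, 198.27598064],
       [  0.        ,   0.        ,   1.        ]]), 'k1': -0.032017364373571285, 'mount': array([[ 7.58094462e-04,  9.62044663e-01,  2.72890989e-01,
         6.90479673e+01],
       [ 9.99998617e-01, -3.25292624e-04, -1.63122785e-03,
         8.55257762e-02],
       [-1.48054462e-03,  2.72891848e-01, -9.62043579e-01,
        -1.42287780e+02],
       [ 0.00000000e+00,  0.00000000e+00,  0.00000000e+00,
         1.00000000e+00]])}
```

View pics/c0.png

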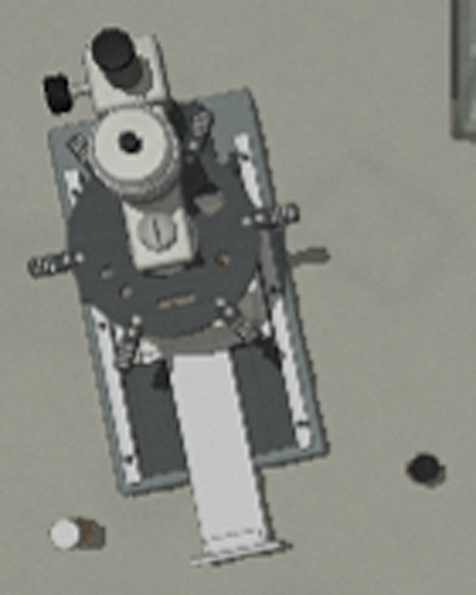

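The crop shows the long slot at the operator's side, about (176,300). The 9 mm hole is anticlockwise of it and the pair of holes clockwise, so the slot is about 3 clicks away. The front lugs are at about (130,340) and (238,322). The carriage is about 55 mm out. Next I'll refine the axis, yaw and lug angles.

```bash
python3 - <<'E'
from h import *
d=np.load('pics/top0.npy')
vv,uu=np.mgrid[75:250,220:370]
P=bydepth('top',np.c_[uu.ravel(),vv.ravel()],d[75:250,220:370].ravel())
z=P[:,2]
b=P[(z>18)&(z<30)&(P[:,0]>460)];print('base',cv2.minAreaRect(b[:,:2].astype(np.float32)))
def stand(yaw,A):
    c,s=np.cos(yaw),np.sin(yaw);R=np.array([[c,s],[-s,c]]);return (P[:,:2]-A)@R.T
# disc centre: least-squares circle to the disc rim points in stand front half
t=P[(z>108)&(z<126)][:,:2]
A=np.array([674.,100.])
for _ in range(8):
    r=t-A;a=np.degrees(np.arctan2(r[:,1],r[:,0]));n=np.hypot(*r.T)
    rim=[]
    for k in range(-180,180,4):
        m=(abs((a-k+180)%360-180)<3)&(n<75)
        if m.any() and 60<n[m].max()<69: rim.append(t[m][n[m].argmax()])
    rim=np.array(rim); M=np.c_[2*rim,np.ones(len(rim))];s=np.linalg.lstsq(M,(rim**2).sum(1),rcond=None)[0];A=s[:2]
    
print('disc',A,np.sqrt(s[2]+A@A),len(rim))
r=P[:,:2]-A;n=np.hypot(*r.T);a=np.degrees(np.arctan2(r[:,1],r[:,0]))
m=(z>105)&(z<127)&(n>69)&(n<98)
am=np.sort(a[m]%360)
for g in np.split(am,np.where(np.diff(am)>6)[0]+1): print(len(g),g.mean().round(1),g.min().round(1),g.max().round(1))
print('vial2',P[(z>40)&(z<62)&(P[:,1]<0)].mean(0))
# slot ray
print(onplane('top',[[220+176/3.4,75+300/3.4]],120))
E
```

```text
base ((657.9286499023438, 18.374221801757812), (384.39935302734375, 341.5511474609375), 3.991847276687622)
disc [672.69449788 100.28417468] 64.61080277941379 57
42 40.9 36.3 44.0
57 102.1 97.6 106.2
59 161.9 157.4 166.2
58 221.2 216.5 225.5
58 280.7 276.6 285.8
60 341.0 337.2 346.0
1 355.2 355.2 355.2
vial2 [670.29530765 -97.01903494  52.68181356]
[[631.72630022  90.57999792 120.        ]]
```

>>> {"op": "servo_tool", "data": {
  "series": [
    {"angular": [0, 0, 6.5], "translation": [20, -30, 5], "fingers": 0},
    {"angular": [0, 0, 6.5], "translation": [25, -30, 5], "fingers": 0},
    {"angular": [0, 0, 6.5], "translation": [25, -30, 5], "fingers": 0},
    {"angular": [0, 0, 6.5], "translation": [25, -30, 5], "fingers": 0},
    {"angular": [0, 0, 6.5], "translation": [25, -30, 5], "fingers": 0},
    {"angular": [0, 0, 0], "translation": [25, -30, 0], "fingers": 0},
    {"angular": [0, 0, 0], "translation": [25, -30, 0], "fingers": 0},
    {"angular": [0, 0, 0], "translation": [20, -30, 0], "fingers": 0},
    {"angular": [0, 0, 0], "translation": [20, -30, 0], "fingers": 0},
    {"angular": [0, 0, 0], "translation": [20, -30, 0], "fingers": 0},
    {"angular": [0, 0, 0], "translation": [20, -30, 0], "fingers": 0},
    {"angular": [0, 0, 0], "translation": [20, -30, 0], "fingers": 0}
  ]
}}

```text
t: 1.1
tool_pos: [449.6, 110.4, 255.0]
orientation: [-0.08, 0.997, -0.0, -0.0]
contact_force: [0.2, 1.2, -0.0]
opening: 0.1
```

The disc fit gives radius 64.6 mm (65 given) and axis (672.7,100.3). The lugs are at about 41.4° mod 60, so the turret is clicked in with the slot at the front. I'll push three steps anticlockwise, left to right. First I'll go beside the left front lug and check with the wrist camera.

>>> {"op": "servo_tool", "data": {
  "series": [
    {"angular": [0, 0, -6.9], "translation": [26, 10, 0], "fingers": 0},
    {"angular": [0, 0, -6.9], "translation": [26, 10, 0], "fingers": 0},
    {"angular": [0, 0, -6.9], "translation": [26, 9, 0], "fingers": 0},
    {"angular": [0, 0, -6.9], "translation": [26, 9, 0], "fingers": 0},
    {"angular": [0, 0, -6.9], "translation": [26, 9, 0], "fingers": 0},
    {"angular": [0, 0, -6.9], "translation": [26, 9, 0], "fingers": 0},
    {"angular": [0, 0, 0], "translation": [0, 0, -35], "fingers": 0},
    {"angular": [0, 0, 0], "translation": [0, 0, -35], "fingers": 0},
    {"angular": [0, 0, 0], "translation": [0, 0, -35], "fingers": 0},
    {"angular": [0, 0, 0], "translation": [0, 0, 0], "fingers": 0},
    {"angular": [0, 0, 0], "translation": [0, 0, 0], "fingers": 0}
  ]
}}

```text
t: 2.02
tool_pos: [603.8, 167.8, 149.2]
orientation: [0.277, 0.961, -0.001, -0.002]
contact_force: [0.1, -0.1, 0.9]
opening: 0.3
```

```bash
python3 - <<'E'
from h import *
s=env.get_state();print(s['tool_pos'],s['orientation'],s['q'],s['contact_force'])
save('wrist','w1')
E
```

```text
[603.75712167 167.83846741 149.21629521] [ 0.27749421  0.96072542 -0.00101182 -0.00161615] [ 2.71157391e-01  5.04776061e-01  1.75430072e-01  1.24526377e+00
 -2.67919577e-05  8.33528286e-01] [ 0.08311192 -0.06052882  0.8861854 ]
```

View pics/w1.png

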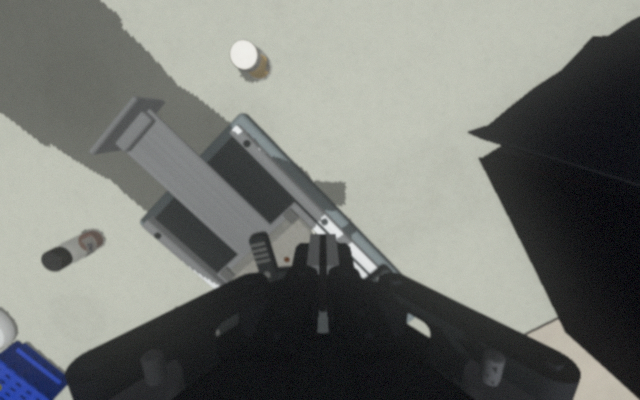

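Wrist view: fingertip at about (322,240), about 16 mm wide at the tip, with the lug at (262,250) clear beside it. I'll lower beside the lug and compute the sweep.

>>> {"op": "servo_tool", "data": {
  "series": [
    {"angular": [0, 0, 0], "translation": [7, -7, -10], "fingers": 0},
    {"angular": [0, 0, 0], "translation": [0, 0, -18], "fingers": 0},
    {"angular": [0, 0, 0], "translation": [0, 0, -17], "fingers": 0},
    {"angular": [0, 0, 0], "translation": [0, 0, 0], "fingers": 0}
  ]
}}

```text
t: 2.4
tool_pos: [612.1, 160.5, 103.6]
orientation: [0.278, 0.961, -0.0, -0.001]
contact_force: [-1.4, 0.5, -0.3]
opening: 0.1
```

```bash
cat >> h.py <<'E'
A=np.array([672.7,100.3])
def C(phi,off=20.5,r=84):
    p=np.radians(phi);u=np.array([np.cos(p),np.sin(p)]);t=np.array([-u[1],u[0]]);return A+r*u-off*t
E
python3 - <<'E'
from h import *
s=env.get_state();print(s['tool_pos'].round(1),s['orientation'],s['contact_force'])
p=np.arange(148,230,6);c=np.array([C(x) for x in p]);print(np.c_[p[1:],c[1:],np.diff(c,axis=0)].round(1))
E
```

```text
[612.1 160.5 103.6] [ 2.77700328e-01  9.60667534e-01 -3.93140524e-04 -5.12927313e-04] [-1.38406039  0.50613026 -0.25465002]
[[ 1.540e+02  6.062e+02  1.555e+02 -6.100e+00 -6.600e+00]
 [ 1.600e+02  6.008e+02  1.483e+02 -5.400e+00 -7.300e+00]
 [ 1.660e+02  5.962e+02  1.405e+02 -4.600e+00 -7.800e+00]
 [ 1.720e+02  5.924e+02  1.323e+02 -3.800e+00 -8.200e+00]
 [ 1.780e+02  5.895e+02  1.237e+02 -2.900e+00 -8.600e+00]
 [ 1.840e+02  5.875e+02  1.149e+02 -2.000e+00 -8.800e+00]
 [ 1.900e+02  5.864e+02  1.059e+02 -1.100e+00 -9.000e+00]
 [ 1.960e+02  5.863e+02  9.690e+01 -1.000e-01 -9.000e+00]
 [ 2.020e+02  5.871e+02  8.780e+01  8.000e-01 -9.000e+00]
 [ 2.080e+02  5.889e+02  7.900e+01  1.800e+00 -8.900e+00]
 [ 2.140e+02  5.916e+02  7.030e+01  2.700e+00 -8.600e+00]
 [ 2.200e+02  5.952e+02  6.200e+01  3.600e+00 -8.300e+00]
 [ 2.260e+02  5.996e+02  5.410e+01  4.400e+00 -7.900e+00]]
```

>>> {"op": "servo_tool", "data": {
  "series": [
    {"angular": [0, 0, 6], "translation": [-6, -6.6, 0], "fingers": 0},
    {"angular": [0, 0, 6], "translation": [-5.4, -7.3, 0], "fingers": 0},
    {"angular": [0, 0, 6], "translation": [-4.6, -7.8, 0], "fingers": 0},
    {"angular": [0, 0, 6], "translation": [-3.8, -8.2, 0], "fingers": 0},
    {"angular": [0, 0, 6], "translation": [-2.9, -8.6, 0], "fingers": 0},
    {"angular": [0, 0, 6], "translation": [-2, -8.8, 0], "fingers": 0},
    {"angular": [0, 0, 6], "translation": [-1.1, -9, 0], "fingers": 0},
    {"angular": [0, 0, 6], "translation": [-0.1, -9, 0], "fingers": 0},
    {"angular": [0, 0, 6], "translation": [0.8, -9, 0], "fingers": 0},
    {"angular": [0, 0, 6], "translation": [1.8, -8.9, 0], "fingers": 0},
    {"angular": [0, 0, 6], "translation": [2.7, -8.6, 0], "fingers": 0},
    {"angular": [0, 0, 6], "translation": [3.6, -8.3, 0], "fingers": 0}
  ]
}}

```text
t: 3.4
tool_pos: [596.4, 60.5, 107.4]
orientation: [-0.343, 0.939, -0.0, 0.001]
contact_force: [0.3, -2.6, -0.5]
opening: 0.3
```

```bash
python3 - <<'E'
from h import *
s=env.get_state();print(s['tool_pos'].round(1),s['orientation'],s['contact_force'])
save('wrist','w2')
E
```

```text
[596.4  60.5 107.4] [-3.42595003e-01  9.39482047e-01 -3.49884213e-04  1.42289438e-03] [ 0.268748   -2.57140913 -0.46806082]
```

View pics/w2.png

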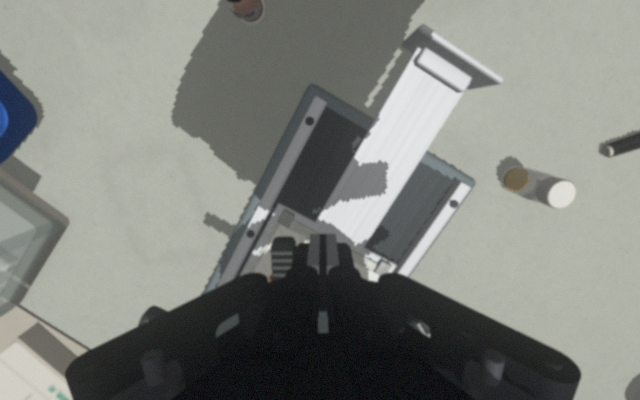

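The lug at (283,258) sits where its neighbour was, and the force is small, so step 1 appears done. I'll back off, lift, return and check the lug angles from the top depth.

>>> {"op": "servo_tool", "data": {
  "series": [
    {"angular": [0, 0, 0], "translation": [-6, 8, 0], "fingers": 0},
    {"angular": [0, 0, -6.6], "translation": [0, 0, 38], "fingers": 0},
    {"angular": [0, 0, -6.6], "translation": [2, 9, 5], "fingers": 0},
    {"angular": [0, 0, -6.6], "translation": [2, 9, 0], "fingers": 0},
    {"angular": [0, 0, -6.6], "translation": [2, 9, 0], "fingers": 0},
    {"angular": [0, 0, -6.6], "translation": [2, 9, 0], "fingers": 0},
    {"angular": [0, 0, -6.6], "translation": [2, 9, 0], "fingers": 0},
    {"angular": [0, 0, -6.6], "translation": [2, 9, 0], "fingers": 0},
    {"angular": [0, 0, -6.6], "translation": [2, 9, 0], "fingers": 0},
    {"angular": [0, 0, -6.6], "translation": [2, 9, 0], "fingers": 0},
    {"angular": [0, 0, -6.6], "translation": [3, 10, 0], "fingers": 0},
    {"angular": [0, 0, -6], "translation": [3, 10, 0], "fingers": 0}
  ]
}}

```text
t: 4.45
tool_pos: [611.1, 162.5, 149.5]
orientation: [0.282, 0.959, 0.0, 0.001]
contact_force: [0.5, -0.3, 0.3]
opening: -0.2
```

```bash
cat >> h.py <<'E'
def lugs():
    im,d=env.grab_frame('top')
    vv,uu=np.mgrid[75:250,220:370]
    P=bydepth('top',np.c_[uu.ravel(),vv.ravel()],d[75:250,220:370].ravel());z=P[:,2]
    r=P[:,:2]-A;n=np.hypot(*r.T);a=np.degrees(np.arctan2(r[:,1],r[:,0]))
    am=np.sort(a[(z>105)&(z<127)&(n>69)&(n<98)]%360)
    for g in np.split(am,np.where(np.diff(am)>6)[0]+1):
        if len(g)>5: print(len(g),g.mean().round(1),g.min().round(1),g.max().round(1))
    m=(z>45)&(z<62)&(np.hypot(P[:,0]-460,P[:,1]-60)<80)&(P[:,1]<110)&(P[:,1]>10)
    if m.any(): print('plate',P[m].mean(0))
    s=env.get_state();print(s['t'],s['tool_pos'].round(1),(2*np.degrees(np.arctan2(s['orientation'][1],s['orientation'][0]))%360).round(1),s['contact_force'].round(1))
    return im,d
E
python3 -c "
from h import *
im,d=lugs();cv2.imwrite('pics/c2.png',cv2.resize(im[75:250,220:360,::-1],None,fx=3.4,fy=3.4,interpolation=cv2.INTER_CUBIC))"
```

```text
40 40.8 36.3 44.1
39 163.3 157.9 166.1
58 221.3 216.8 225.5
57 280.8 276.8 285.6
60 340.8 337.1 346.1
plate [459.88885416  59.44309888  56.63357775]
4.5 [611.4 164.1 149.3] 146.9 [-2.3  1.7 -0.6]
```

View pics/c2.png

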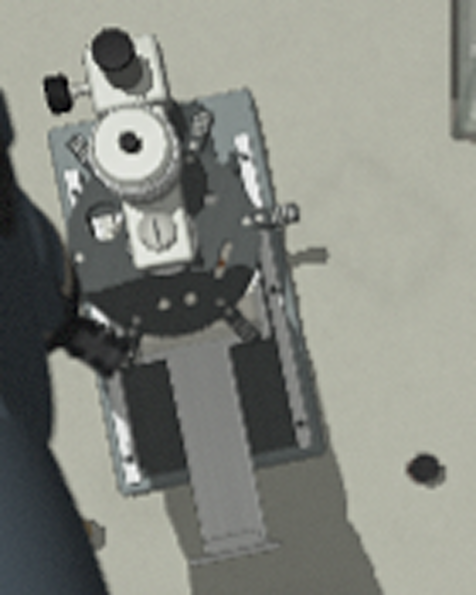

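Step 1 worked: the slot is now at (222,258) and the pair of holes at the front, with the stand unmoved. I'll repeat for steps 2 and 3.

>>> {"op": "servo_tool", "data": {
  "series": [
    {"angular": [0, 0, 0], "translation": [0, -2, -10], "fingers": 0},
    {"angular": [0, 0, 0], "translation": [0, 0, -18], "fingers": 0},
    {"angular": [0, 0, 0], "translation": [0, 0, -18], "fingers": 0},
    {"angular": [0, 0, 0], "translation": [0, 0, 0], "fingers": 0}
  ]
}}

```text
t: 4.83
tool_pos: [609.0, 158.3, 98.8]
orientation: [0.277, 0.961, -0.001, -0.002]
contact_force: [-0.9, -0.0, -1.0]
opening: 0.1
```

>>> {"op": "servo_tool", "data": {
  "series": [
    {"angular": [0, 0, 6], "translation": [-6, -6.6, 0], "fingers": 0},
    {"angular": [0, 0, 6], "translation": [-5.4, -7.3, 0], "fingers": 0},
    {"angular": [0, 0, 6], "translation": [-4.6, -7.8, 0], "fingers": 0},
    {"angular": [0, 0, 6], "translation": [-3.8, -8.2, 0], "fingers": 0},
    {"angular": [0, 0, 6], "translation": [-2.9, -8.6, 0], "fingers": 0},
    {"angular": [0, 0, 6], "translation": [-2, -8.8, 0], "fingers": 0},
    {"angular": [0, 0, 6], "translation": [-1.1, -9, 0], "fingers": 0},
    {"angular": [0, 0, 6], "translation": [-0.1, -9, 0], "fingers": 0},
    {"angular": [0, 0, 6], "translation": [0.8, -9, 0], "fingers": 0},
    {"angular": [0, 0, 6], "translation": [1.8, -8.9, 0], "fingers": 0},
    {"angular": [0, 0, 6], "translation": [2.7, -8.6, 0], "fingers": 0},
    {"angular": [0, 0, 6], "translation": [3.6, -8.3, 0], "fingers": 0}
  ]
}}

```text
t: 5.83
tool_pos: [594.0, 58.3, 103.1]
orientation: [-0.343, 0.939, -0.0, 0.0]
contact_force: [0.9, -0.0, -0.3]
opening: -0.1
```

>>> {"op": "servo_tool", "data": {
  "series": [
    {"angular": [0, 0, 0], "translation": [-6, 8, 0], "fingers": 0},
    {"angular": [0, 0, -6.6], "translation": [0, 0, 38], "fingers": 0},
    {"angular": [0, 0, -6.6], "translation": [2, 9, 5], "fingers": 0},
    {"angular": [0, 0, -6.6], "translation": [2, 9, 0], "fingers": 0},
    {"angular": [0, 0, -6.6], "translation": [2, 9, 0], "fingers": 0},
    {"angular": [0, 0, -6.6], "translation": [2, 9, 0], "fingers": 0},
    {"angular": [0, 0, -6.6], "translation": [2, 9, 0], "fingers": 0},
    {"angular": [0, 0, -6.6], "translation": [2, 9, 0], "fingers": 0},
    {"angular": [0, 0, -6.6], "translation": [2, 9, 0], "fingers": 0},
    {"angular": [0, 0, -6.6], "translation": [2, 9, 0], "fingers": 0},
    {"angular": [0, 0, -6.6], "translation": [3, 10, 0], "fingers": 0},
    {"angular": [0, 0, -6], "translation": [3, 10, 0], "fingers": 0}
  ]
}}

```text
t: 6.83
tool_pos: [609.8, 159.6, 145.9]
orientation: [0.28, 0.96, 0.0, 0.0]
contact_force: [-0.5, 0.1, 0.8]
opening: 0.3
```

```bash
python3 -c "
from h import *
im,d=lugs();cv2.imwrite('pics/c3.png',cv2.resize(im[75:250,220:360,::-1],None,fx=3.4,fy=3.4,interpolation=cv2.INTER_CUBIC))"
```

```text
42 40.9 36.3 44.1
23 164.0 158.6 165.9
58 221.1 216.4 225.6
58 280.6 276.9 285.0
61 340.9 336.8 345.9
plate [459.75895329  59.53662613  56.68072716]
6.8833 [610.1 161.2 145.8] 147.0 [-1.3  1.4  0. ]
```

View pics/c3.png

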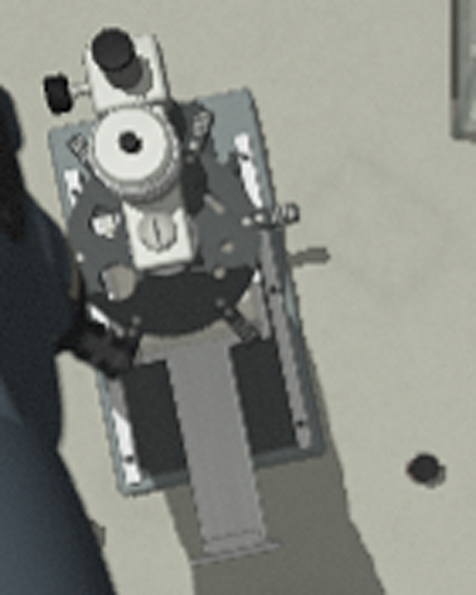

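Step 2 is confirmed: the blank is at the front and the slot at the rear right, (212,203). Step 3 next, then lift and go to the front of the finger plate.

>>> {"op": "servo_tool", "data": {
  "series": [
    {"angular": [0, 0, 0], "translation": [2, 0, -8], "fingers": 0},
    {"angular": [0, 0, 0], "translation": [0, 0, -17], "fingers": 0},
    {"angular": [0, 0, 0], "translation": [0, 0, -16], "fingers": 0},
    {"angular": [0, 0, 0], "translation": [0, 0, 0], "fingers": 0}
  ]
}}

```text
t: 7.22
tool_pos: [610.2, 158.0, 101.0]
orientation: [0.276, 0.961, -0.001, -0.002]
contact_force: [-0.6, -0.9, -0.8]
opening: 0.1
```

>>> {"op": "servo_tool", "data": {
  "series": [
    {"angular": [0, 0, 6], "translation": [-6, -6.6, 0], "fingers": 0},
    {"angular": [0, 0, 6], "translation": [-5.4, -7.3, 0], "fingers": 0},
    {"angular": [0, 0, 6], "translation": [-4.6, -7.8, 0], "fingers": 0},
    {"angular": [0, 0, 6], "translation": [-3.8, -8.2, 0], "fingers": 0},
    {"angular": [0, 0, 6], "translation": [-2.9, -8.6, 0], "fingers": 0},
    {"angular": [0, 0, 6], "translation": [-2, -8.8, 0], "fingers": 0},
    {"angular": [0, 0, 6], "translation": [-1.1, -9, 0], "fingers": 0},
    {"angular": [0, 0, 6], "translation": [-0.1, -9, 0], "fingers": 0},
    {"angular": [0, 0, 6], "translation": [0.8, -9, 0], "fingers": 0},
    {"angular": [0, 0, 6], "translation": [1.8, -8.9, 0], "fingers": 0},
    {"angular": [0, 0, 6], "translation": [2.7, -8.6, 0], "fingers": 0},
    {"angular": [0, 0, 6], "translation": [3.6, -8.3, 0], "fingers": 0}
  ]
}}

```text
t: 8.22
tool_pos: [594.9, 58.0, 105.0]
orientation: [-0.344, 0.939, -0.0, 0.0]
contact_force: [0.2, -0.3, -0.4]
opening: -0.4
```

>>> {"op": "servo_tool", "data": {
  "series": [
    {"angular": [0, 0, 0], "translation": [-6, 8, 0], "fingers": 0},
    {"angular": [0, 0, 0], "translation": [0, 0, 40], "fingers": 0},
    {"angular": [0, 0, -5], "translation": [-25, 0, 0], "fingers": 0},
    {"angular": [0, 0, -5], "translation": [-25, 0, 0], "fingers": 0},
    {"angular": [0, 0, -5], "translation": [-25, 0, 0], "fingers": 0},
    {"angular": [0, 0, -5], "translation": [-25, 0, 0], "fingers": 0},
    {"angular": [0, 0, -5], "translation": [-25, -6, 0], "fingers": 0},
    {"angular": [0, 0, -5], "translation": [-25, -6, 0], "fingers": 0},
    {"angular": [0, 0, 0], "translation": [-25, -6, 0], "fingers": 0},
    {"angular": [0, 0, 0], "translation": [0, 0, 0], "fingers": 0},
    {"angular": [0, 0, 0], "translation": [0, 0, 0], "fingers": 0}
  ]
}}

```text
t: 9.13
tool_pos: [413.2, 48.8, 144.9]
orientation: [-0.086, 0.996, 0.0, 0.001]
contact_force: [-0.1, 0.2, -0.2]
opening: 0.0
```

```bash
python3 -c "
from h import *
im,d=lugs();cv2.imwrite('pics/c4.png',cv2.resize(im[75:250,220:360,::-1],None,fx=3.4,fy=3.4,interpolation=cv2.INTER_CUBIC))"
```

```text
41 41.0 36.3 44.0
57 102.1 97.5 106.4
59 161.8 156.7 166.0
57 221.3 216.5 225.6
57 280.7 276.3 285.5
61 340.9 336.9 345.5
plate [460.49337269  59.61166274  56.61776079]
9.1833 [414.1  48.9 144.8] 189.8 [ 0.1  0.9 -0.2]
```

View pics/c4.png

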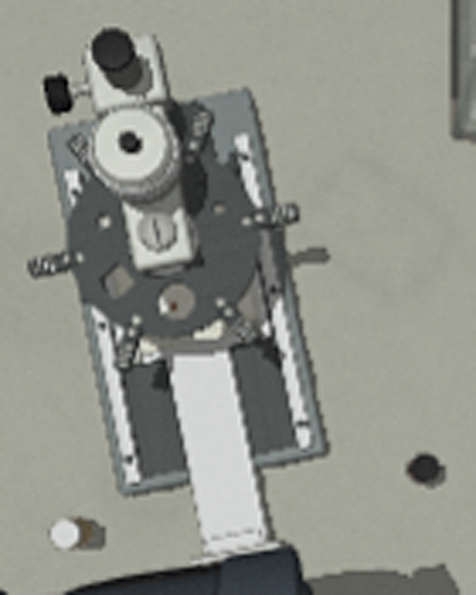

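Step 3 is confirmed: the 25 mm hole (opposite the slot) is at the front, (176,298), so the slot is under the lamp. The lug angles match the starting ones. Now the carriage.

>>> {"op": "servo_tool", "data": {
  "series": [
    {"angular": [0, 0, 0], "translation": [0, 1, -33], "fingers": 0},
    {"angular": [0, 0, 0], "translation": [0, 1, -33], "fingers": 0},
    {"angular": [0, 0, 0], "translation": [0, 0, -32], "fingers": 0},
    {"angular": [0, 0, 0], "translation": [0, 0, 0], "fingers": 0},
    {"angular": [0, 0, 0], "translation": [8, 1.5, 0], "fingers": 0},
    {"angular": [0, 0, 0], "translation": [8, 1.5, 0], "fingers": 0},
    {"angular": [0, 0, 0], "translation": [5, 1, 0], "fingers": 0},
    {"angular": [0, 0, 0], "translation": [5, 1, 0], "fingers": 0},
    {"angular": [0, 0, 0], "translation": [5, 1, 0], "fingers": 0},
    {"angular": [0, 0, 0], "translation": [5, 1, 0], "fingers": 0}
  ]
}}

```text
t: 10.02
tool_pos: [450.9, 58.0, 46.7]
orientation: [-0.085, 0.996, 0.0, 0.0]
contact_force: [-1.9, 0.5, 0.8]
opening: 0.0
```

>>> {"op": "servo_tool", "data": {
  "series": [
    {"angular": [0, 0, 0], "translation": [5, 1, 0], "fingers": 0},
    {"angular": [0, 0, 0], "translation": [5, 1, 0], "fingers": 0},
    {"angular": [0, 0, 0], "translation": [5, 1, 0], "fingers": 0},
    {"angular": [0, 0, 0], "translation": [5, 1, 0], "fingers": 0},
    {"angular": [0, 0, 0], "translation": [5, 1, 0], "fingers": 0},
    {"angular": [0, 0, 0], "translation": [5, 1, 0], "fingers": 0},
    {"angular": [0, 0, 0], "translation": [4, 1, 0], "fingers": 0},
    {"angular": [0, 0, 0], "translation": [3, 0, 0], "fingers": 0}
  ]
}}

```text
t: 10.68
tool_pos: [487.5, 65.1, 46.0]
orientation: [-0.085, 0.996, 0.0, -0.0]
contact_force: [-2.2, 1.4, 0.2]
opening: -0.3
```

```bash
python3 -c "
from h import *
lugs()"
```

```text
42 40.9 36.3 44.1
57 102.1 97.5 106.8
58 161.8 156.9 166.1
56 221.3 216.4 225.6
58 280.7 276.8 285.3
60 340.9 336.9 345.7
10.7333 [487.9  65.1  46. ] 189.8 [ 0.   0.9 -1. ]
```

>>> {"op": "servo_tool", "data": {
  "series": [
    {"angular": [0, 0, 0], "translation": [3, 0.5, 0], "fingers": 0},
    {"angular": [0, 0, 0], "translation": [3, 0.5, 0], "fingers": 0},
    {"angular": [0, 0, 0], "translation": [2, 0.4, 0], "fingers": 0}
  ]
}}

```text
t: 10.98
tool_pos: [495.2, 66.4, 46.0]
orientation: [-0.085, 0.996, 0.0, -0.0]
contact_force: [-2.3, 1.2, -0.4]
opening: -0.1
```

>>> {"op": "servo_tool", "data": {
  "series": [
    {"angular": [0, 0, 0], "translation": [1.5, 0.3, 0], "fingers": 0},
    {"angular": [0, 0, 0], "translation": [1.5, 0.3, 0], "fingers": 0}
  ]
}}

```text
t: 11.15
tool_pos: [498.1, 67.0, 46.1]
orientation: [-0.085, 0.996, 0.0, -0.0]
contact_force: [-1.9, 0.2, -0.6]
opening: 0.1
```

>>> {"op": "servo_tool", "data": {
  "series": [
    {"angular": [0, 0, 0], "translation": [1.5, 0.3, 0], "fingers": 0},
    {"angular": [0, 0, 0], "translation": [0, 0, 0], "fingers": 0}
  ]
}}

```text
t: 11.32
tool_pos: [498.3, 67.0, 45.8]
orientation: [-0.085, 0.996, -0.0, -0.001]
contact_force: [-10.7, -0.4, 5.6]
opening: 0.1
```

It hit the stop: the force jumped from 2 to 10.7 N at x = 498.3, against 499 predicted. I'll back off, lift and verify.

>>> {"op": "servo_tool", "data": {
  "series": [
    {"angular": [0, 0, 0], "translation": [-5, -1, 0], "fingers": 0},
    {"angular": [0, 0, 0], "translation": [-25, -5, 0], "fingers": 0},
    {"angular": [0, 0, 0], "translation": [-30, -6, 0], "fingers": 0},
    {"angular": [0, 0, 0], "translation": [-30, -5, 30], "fingers": 0},
    {"angular": [0, 0, 0], "translation": [-30, 0, 30], "fingers": 0},
    {"angular": [0, 0, 0], "translation": [0, 0, 40], "fingers": 0},
    {"angular": [0, 0, 0], "translation": [-30, 20, 30], "fingers": 0},
    {"angular": [0, 0, 0], "translation": [0, 0, 0], "fingers": 0},
    {"angular": [0, 0, 0], "translation": [0, 0, 0], "fingers": 0}
  ]
}}

```text
t: 12.07
tool_pos: [354.8, 68.7, 172.9]
orientation: [-0.086, 0.996, 0.0, 0.002]
contact_force: [0.6, -0.1, -0.5]
opening: -0.0
```

```bash
python3 - <<'E'
from h import *
im,d=lugs();cv2.imwrite('pics/f.png',cv2.resize(im[75:320,190:460,::-1],None,fx=2.4,fy=2.4,interpolation=cv2.INTER_CUBIC))
u=np.array([np.cos(np.radians(11)),np.sin(np.radians(11))])
vv,uu=np.mgrid[75:250,220:370]
P=bydepth('top',np.c_[uu.ravel(),vv.ravel()],d[75:250,220:370].ravel());z=P[:,2]
for nm,lo,hi,c,r in(('head',214,230,(715,107),20),('column',195,209,(777,119.5),20),('plate',45,62,(512,70),38),('vial1',45,62,(475,178),25)):
    m=(z>lo)&(z<hi)&(np.hypot(P[:,0]-c[0],P[:,1]-c[1])<r);q=P[m].mean(0);print(nm,m.sum(),q.round(1),'ahead of axis',((q[:2]-A)@u).round(1))
E
```

```text
42 40.9 36.3 44.0
57 102.1 97.5 106.9
59 161.8 156.8 165.9
59 221.2 216.5 225.6
58 280.7 276.3 285.7
58 340.9 337.3 345.5
plate [512.4323286   68.73848293  56.55701552]
12.1167 [354.6  68.2 171.7] 189.8 [-0.4 -1.3 -0.4]
head 35 [715.6 106.3 219.7] ahead of axis 43.2
column 127 [776.4 119.5 201.6] ahead of axis 105.5
plate 59 [512.4  68.7  56.6] ahead of axis -163.3
vial1 67 [475.3 178.6  56.7] ahead of axis -178.9
```

View pics/f.png

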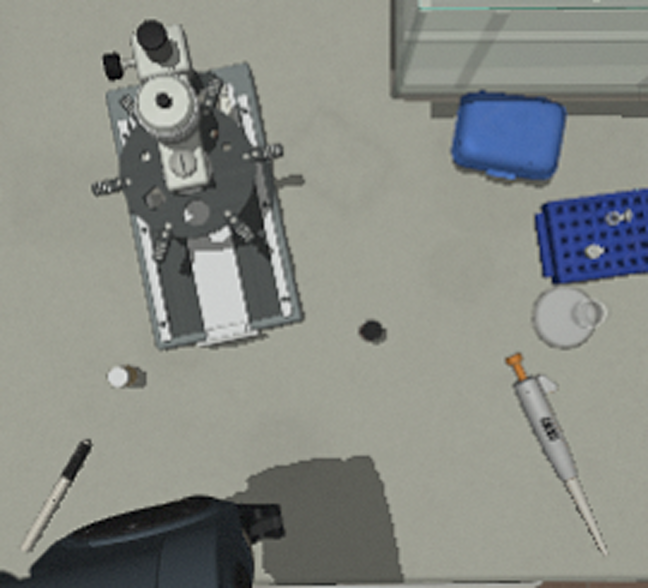

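The final view shows the 25 mm hole at the front, (197,212), the finger plate against the base at (232,335), and the vials, marker, flask and pipette undisturbed. The plate's mid-thickness is 163.3 mm ahead of the axis, where 163.5 means home.

```bash
python3 -c "
from cell import env
print(env.job_done())"
```

```text
the job is handed in; nothing more can be done
None
```

The plate reader is set up and I handed the job in at about 12 s; no verdict is reported.

- **Turret:** I pushed it three clicks anticlockwise with the closed fingertip, checking each step from above. At the end all six lugs were at their clicked-in angles, within about 0.2° of where they started. The 25 mm hole faces the operator, so the slot, which sits opposite it, is under the lamp. The arm hides the slot itself, so this is inferred rather than seen.
- **Carriage:** I pushed it until the force rose from 2 to about 11 N at the stop. The finger plate then measured 163.3 mm in front of the axis; 163.5 mm means fully home.
- **Reader and loose items:** The column, lamp head and left vial measured within about 1 mm of their starting positions. The right vial, flask, micropipette and marker were checked only by eye and looked undisturbed. The arm is clear of everything.

No check failed. I viewed 9 pictures.

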